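# Hang the parts basket in the ultrasonic bath

### The job

Lift the wire basket of pump parts off the drip tray by the black grip of its handle and carry it, without letting it swing wildly, to the ultrasonic bath. Bring it to rest hanging just clear above the middle of the tank opening, lined up with it, and keep it hanging still there for three seconds; then lower it gently into the tank until its end lugs rest on the rim, and let go. Leave the bottles and the vial box alone.

Things in the scene. Friction and masses are not known exactly. Their poses are not given: they have to be found in the camera images.
- basket: loose stainless wire basket with a tall handle, standing on the tray: 165 (x) x 108 (y) x 60 mm high, origin at the centre of its underside, z up. At both x ends a flat wire lug sticks out to 125 mm from the centre, its underside 50 mm above the basket's. Uprights amid the long sides carry a crossbar along y, 225 mm above the underside. Parts are wedged in it; about 0.84 kg (0.76 to 0.95) in all
- basket_grip (a point): centre of the black grip tube on the crossbar, 26 mm diameter, 92 mm long along the basket's y, 225 mm above its underside; same axes as the basket. The tube turns freely on the bar: held by it, the basket swings about the tube's axis (along the basket's x), a pendulum of 0.94 s period whose swing takes half a minute or more to die down by itself
- pump_head: heavy steel block, 52 (x) x 78 x 42 mm, wedged in the +x end of the basket (origin at the centre of its underside); nominally 0.38 kg. It makes that end heavier: the basket's centre of mass lies nominally 20 mm towards +x and 31 mm above its underside, so the free basket hangs with the +x end 0.08 to 0.12 rad low and rocks as it leaves the tray
- tray: fixed shallow steel drip tray, 270 (x) x 190 (y) x 12 mm, origin at the centre of its underside; its floor, on which the basket stands, is 5 mm up
- bath_rim (a point): centre of the tank opening of the fixed white ultrasonic bath (270 x 200 x 100 mm), at its flat steel rim, 100 mm above the bench. Opening 200 mm along this frame's x, 140 mm along y; rim 35 mm wide at the x ends, 30 mm at the sides; tank 70 mm deep. The basket fits either way round, long side along x: its lugs rest on the rim at the x ends, its underside 50 mm below the rim
- bottle_a: glass solvent bottle with blue cap, 86 mm diameter, 180 mm high, origin at the centre of its underside; to be left alone
- bottle_b: smaller glass bottle with blue cap, 70 mm diameter, 140 mm high, origin at the centre of its underside; to be left alone
- vial_box: white box of small vials, 110 x 130 x 56 mm, origin at the centre of its underside; to be left alone

How it is judged (in metres and radians):
On the way:
1. the basket hangs still, clear above the middle of the tank opening and lined up with it, for 3 s (horizontal distance between basket and bath_rim below 0.015 m and z of basket in the frame of bath_rim between 0.003 and 0.08 m and angle between the x axis of basket and the x axis of bath_rim, either way round below 0.2 rad and angular speed of basket below 0.12 rad/s and linear speed of basket below 0.04 m/s and contact force between basket and bath below 0.1 N), for 3 s.
At the end, for the whole second after the job is handed in: the basket sits level (within 0.06 rad) in the tank on its end lugs, its underside 50 mm (within 6 mm) below the rim, centred within 18 mm and lined up within 0.2 rad with the opening, released and at rest (horizontal distance between basket and bath_rim below 0.018 m and z of basket in the frame of bath_rim between -0.056 and -0.044 m and angle between basket's own z axis and vertical below 0.06 rad and angle between the x axis of basket and the x axis of bath_rim, either way round below 0.2 rad and linear speed of basket below 0.02 m/s and contact force between basket and the fingers below 0.1 N); the robot touches nothing.
It fails at once if the basket swings or tips beyond 0.4 rad (angle between basket's own z axis and vertical above 0.4 rad).
It fails at once if the basket strikes the bath or presses on it hard (over 35 N) (contact force between basket and bath above 35 N).
It fails at once if a bottle or the vial box is moved by more than 15 mm (distance of any of bottle_a, bottle_b, vial_box from where it was at the start of the episode above 0.015 m).
It also fails if it takes over 46 s, if anything falls off the work surface, if the arm or the gripper's body presses on something with over 40 N, if the wrist force passes 120 N, or if a joint passes its speed limit or range.

### The arm

A 6-joint arm with a two-finger parallel gripper is mounted at the origin on the work surface. World frame = base frame: x ahead of the robot, y to its left, z up, the work surface at z = 0. Lengths are in mm, angles in rad, forces in N, time in s.
With the tool pointing down it reaches from about 350 to 775 mm from the base axis. Payload 7.3 kg.
Tool frame: the origin (TCP) lies on the centre line of the jaws, within the pads' length; the fingertips stand 14 mm ahead of it and the grasp point (between the pads) lies 5 mm behind it; z points along the fingers, y is the line along which they close (so a half turn about z gives the same grasp; the last joint's range is limited). The gripper opens to 92 mm and grips with 3 to 60 N. Pads are 19 mm wide; open, the fingers measure 130 mm over their backs; the gripper's body (75 mm by 190 mm) begins 47 mm behind the grasp point.
Start: joints at [-1.267, 0.342, 1.524, -0, 1.275, -0.146], TCP at [228.286, -472.789, 240.741] pointing down, gripper open.
Joint ranges: [-2.53, 2.53], [-0.77, 2.02], [0.04, 2.7], [-1, 4.14], [0.28, 2.66], [-3.11, 3.11]. Speed limits (rad/s): [2.57, 2.57, 3.14, 3.14, 3.14, 3.14].

### API

Orientations are given as [roll, pitch, yaw] about the fixed x, y, z axes, in that order (R = Rz(yaw) Ry(pitch) Rx(roll)).
In Python, from plant import get_obs, capture, bot, spot_in, trace, pinpoint gives the robot as it stands.
- The arm moves only by the tool play_rows, never from a script. Its argument "rows" is a list of rows, each a list of 2 entries, a list of its own where there are three numbers: the shift along the world's x, y, z in units of 3 cm (1.0 is 3 cm), then the turn, a rotation vector about the world's x, y, z in units of 8 degrees (1.0 is 8 degrees). A call has 1 to 12 rows; each row shifts and turns the commanded pose from where the row before left it; what a row does not reach is not made up. A row lasts 1/8 s, in which the tool goes at most 62.5 mm and 10.7 degrees, less where a joint would pass 70% of its speed; a pose out of reach is approached as far as the arm can. A call with a number of a shift or a turn outside -1 to 1 is refused whole. A call with a gripper value outside its range is refused whole. "hand" is the opening, from -1 (shut) to 1 (fully open), set as the call begins (left out, the last holds). The fingers move at their own pace and stop on an object; the grip force is fixed at half the most. Time passes only in rows, so rows that do not move let the fingers close. It gives the time, the measured TCP pose, the force, the opening and the grip force at its end, in the units of the state.
- get_obs(): the state, without advancing time (a new reading comes with each control period).
- capture(name): name is "scene" or "side" or "wrist"; returns a dict with "frame" (384x512x3 uint8, red, green, blue), "fov_y" (degrees; the focal length in pixels is half the picture's height over the tangent of half this angle, whatever the lens; pixels are square), "cx", "cy" (the principal point, pixels), "dist" ([k1, k2, p1, p2, k3] as OpenCV has them; the pictures are not rectified), "rvec" (rotation vector, rad) and "tvec" (3), from world to camera coordinates, as OpenCV has them; the wrist camera has in their place "hand_eye" (4x4, takes a point from camera to tool coordinates, whose origin is the TCP and whose axes are the flange's). Camera axes: x right, y down, z forward; pixel columns grow to the right and rows downward; lengths in mm; the calibration is good to about 2 mm. A picture is of the moment at which its call begins: read the wrist's pose just before it. There is no depth.
- bot.close_job(): hands the job in; it is judged then, once.
Trained networks look in the newest picture that a camera, given by its name, has taken for a name from the list of things; names that differ only in an ending like _2 or _b are one class to them, and where a whole thing is asked for, a point or a joint stands for the part that bears it (a point fixed in the world has none). Each returns a list of dicts, best first, with "p" (0 to 1); they miss things now and then, are a little off and sometimes report something else, mostly with a low value. They report only what shows in the picture. A call takes as long as a camera call.
- spot_in(query, camera): "at" ([row, column] in pixels, amid what is visible of it).
- trace(query, camera): "mask" (384x512 bool, what is visible of it) and "at" ([row, column] in pixels, amid what is visible of it).
- pinpoint(query, camera): "at" ([row, column] in pixels: a listed point, or the origin of a listed thing).
The state is a dict: "time": time; "joint_positions": joint angles; "dq": joint speeds; "tau": joint torques, N m; "tool_pos": TCP position; "tcp_rot": TCP orientation; "contact_force": force on the tool from outside, world axes, zero at the start; "moment": the same for the moment, N m; "grip_width": finger opening in mm; "finger_force": force on a finger pad.
Only numpy, scipy, OpenCV 4.12 (cv2) and the standard library are available. Lean on these libraries where they do the work, as an engineer would, in place of code of your own. Each camera call takes 0.05 s, during which the arm holds its last target. There are 200 camera calls.

## Working session

There is one attempt and no reset: what is moved stays moved. The work goes in short steps, Python scripts to look and compute and a tool call to move; the robot and the scene stay as the last step left them, time stands still between calls to the robot, and variables do not carry over. Pictures are saved under pics/ and viewed, at most 10 in all, crops included, and the job is handed in when it is done.

Besides the shell and the picture viewer there is one more tool, called after "Call:" as name([rows], argument=value, ...), one row to a line, values as JSON. play_rows: Moves the arm, as the interface text tells. Shifts and turns lie within -1 to 1; 1 stands for 3 cm of shift or 8 degrees of turn. Its arguments: {"type":"object","properties":{"rows":{"type":"array"},"hand":{"type":"number"}},"required":["rows"]}

```bash
mkdir -p pics; cat > h.py <<'E'
from plant import *
import numpy as np, cv2
def K(c):
    h=c["frame"].shape[0]; f=h/2/np.tan(np.radians(c["fov_y"])/2)
    return np.array([[f,0,c["cx"]],[0,f,c["cy"]],[0,0,1.]])
def ray(c,at):
    u=cv2.undistortPoints(np.array([[[at[1],at[0]]]],float),K(c),np.array(c["dist"],float))[0,0]
    R=cv2.Rodrigues(np.array(c["rvec"],float))[0]; t=np.array(c["tvec"],float).ravel()
    d=R.T@np.array([u[0],u[1],1.]); return -R.T@t, d/np.linalg.norm(d)
def onz(c,at,z):
    o,d=ray(c,at); return o+d*(z-o[2])/d[2]
def tri(rs):
    A=sum(np.eye(3)-np.outer(d,d) for o,d in rs); b=sum((np.eye(3)-np.outer(d,d))@o for o,d in rs)
    return np.linalg.solve(A,b)
E
python3 - <<'E'
from h import *
C={}
for n in("scene","side"):
    c=capture(n);C[n]=c
    cv2.imwrite(f"pics/{n}0.png",c["frame"][:,:,::-1])
    for q in("basket","basket_grip","pump_head","bath_rim","tray","bottle_a","bottle_b","vial_box"):
        r=pinpoint(q,n); print(n,q,[(np.round(x["at"],1).tolist(),round(x["p"],2)) for x in r[:3]])
        z={"basket":5,"basket_grip":230,"pump_head":8,"bath_rim":100}.get(q,0)
        for x in r[:2]: print("   ",onz(c,x["at"],z).round(1))
print(get_obs())
E
```

```text
scene basket [([271.4, 141.5], 0.84)]
    [ 547.2 -203.9    5. ]
scene basket_grip [([198.1, 119.5], 0.96)]
    [ 545.9 -204.3  230. ]
scene pump_head [([257.9, 165.0], 0.71)]
    [ 554.3 -148.3    8. ]
scene bath_rim [([145.1, 276.1], 0.96)]
    [525.1 216.1 100. ]
scene tray [([276.0, 147.9], 0.89)]
    [ 562.6 -199.2    0. ]
scene bottle_a [([294.8, 286.3], 0.82), ([255.5, 316.1], 0.64)]
    [791.8 -17.6   0. ]
    [768.4 101.9   0. ]
scene bottle_b [([294.8, 286.3], 0.82), ([255.5, 316.1], 0.64)]
    [791.8 -17.6   0. ]
    [768.4 101.9   0. ]
scene vial_box [([331.3, 243.5], 0.61)]
    [ 791.  -135.6    0. ]
side basket [([192.7, 283.5], 0.89)]
    [ 560.1 -200.5    5. ]
side basket_grip [([124.2, 289.8], 0.9)]
    [ 559.2 -213.9  230. ]
side pump_head [([198.9, 285.2], 0.62), ([193.5, 283.6], 0.17)]
    [ 553.2 -166.8    8. ]
    [ 559.5 -192.5    8. ]
side bath_rim [([274.3, 287.6], 0.59)]
    [533. 208. 100.]
side tray [([196.3, 283.6], 0.77)]
    [ 558.8 -189.1    0. ]
side bottle_a [([262.2, 193.4], 0.8), ([226.2, 196.8], 0.61)]
    [764.7 112.8   0. ]
    [786.7 -18.9   0.
[... 216 characters left out ...]
654.     0. ]
{'time': 0.9, 'joint_positions': array([-1.26698727e+00,  3.41988806e-01,  1.52409110e+00, -1.83571585e-05,
        1.27539310e+00, -1.46014216e-01]), 'dq': array([-0.00150538,  0.00092867, -0.00017988, -0.00166615, -0.00188806,
        0.00020955]), 'tau': array([-1.05400261e-03, -4.31122649e+01, -2.44478220e+01,  7.19051762e-02,
        4.82135243e-02, -2.81042355e-05]), 'tool_pos': array([ 228.28871303, -472.79298513,  240.74943381]), 'tcp_rot': array([3.14147684e+00, 3.47831295e-05, 4.49828611e-01]), 'contact_force': array([ 0.48610427, -0.01121263,  0.470442  ]), 'moment': array([-0.04144956, -0.02029431,  0.03744268]), 'finger_force': 0.0, 'grip_width': 91.75466015873506}
```

View images.

View pics/scene0.png

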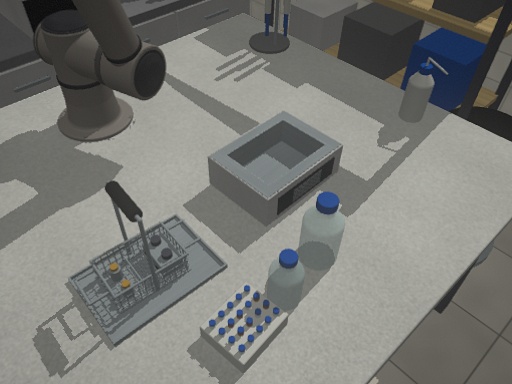

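View pics/side0.png

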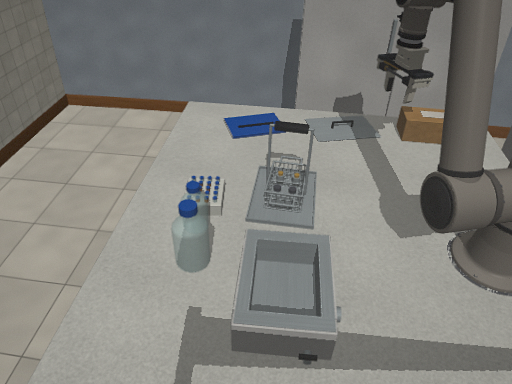

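```bash
python3 - <<'E'
import cv2,numpy as np
a=cv2.imread("pics/scene0.png");b=cv2.imread("pics/side0.png")
def g(i,r,c,h,w):
    return cv2.resize(i[r:r+h,c:c+w],(400,600*400//400*h*0+int(400*h/w)),interpolation=cv2.INTER_CUBIC)
p=[g(a,105,200,110,150),g(b,225,225,110,150),g(a,175,95,110,150),g(b,110,225,110,150)]
cv2.imwrite("pics/z.png",np.vstack([np.hstack(p[:2]),np.hstack(p[2:])]))
print(p[0].shape)
E
```

```text
(293, 400, 3)
```

View pics/z.png

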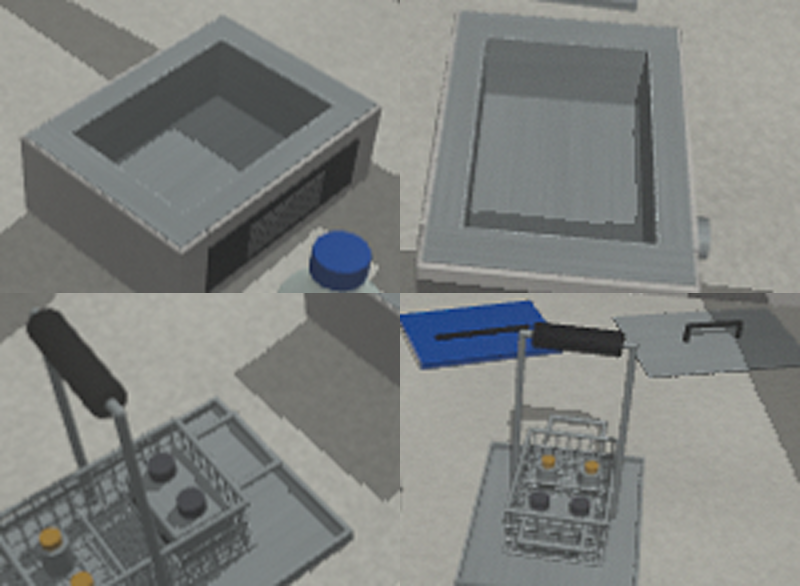

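```bash
cat > m.py <<'E'
from h import *
s=8/3
cs=capture("scene");cd=capture("side")
# convert crop pixel (x,y) to (row,col)
S=lambda r0,c0,p:(r0+(p[1]+.5)/s-.5,c0+(p[0]+.5)/s-.5)
sc_o=[(220,15),(381,106),(183,252),(22,140)]; sc_i=[(221,42),(332,105),(187,213),(75,133)]
sd_o=[(280,28),(297,285),(18,270),(56,12)]; sd_i=[(249,51),(255,242),(65,226),(87,38)]
for nm,c,r0,c0,P in(("scO",cs,105,200,sc_o),("scI",cs,105,200,sc_i),("sdO",cd,225,225,sd_o),("sdI",cd,225,225,sd_i)):
    Q=np.array([onz(c,S(r0,c0,p),100)[:2] for p in P])
    r=cv2.minAreaRect(Q.astype(np.float32)); print(nm,Q.round(0).tolist(),Q.mean(0).round(1))
    for i in range(4):
        d=Q[(i+1)%4]-Q[i]; print("   len",np.linalg.norm(d).round(0),"ang",np.degrees(np.arctan2(d[1],d[0])).round(1))
A=[(45,32),(112,107)];B=[(136,41),(222,48)]
for k in((0,1),(1,0)):
    P=[tri([ray(cs,S(175,95,A[i])),ray(cd,S(110,225,B[k[i]]))]) for i in(0,1)]
    d=P[1]-P[0]; print(np.round(P,1),np.mean(P,0).round(1),np.linalg.norm(d).round(1),np.degrees(np.arctan2(d[1],d[0])).round(1))
print("gripc",tri([ray(cs,(198.1,119.5)),ray(cd,(124.2,289.8))]),"rim",tri([ray(cs,(145.1,276.1)),ray(cd,(274.3,287.6))]),
 "basket",tri([ray(cs,(271.4,141.5)),ray(cd,(192.7,283.5))]))
for n,c in(("sc",cs),("sd",cd)): print(n,"cam at",ray(c,(192,256))[0].round(0))
E
python3 m.py
```

```text
scO [[436.0, 330.0], [633.0, 338.0], [640.0, 75.0], [448.0, 66.0]] [539.1 202.2]
   len 198.0 ang 2.2
   len 263.0 ang -88.4
   len 193.0 ang -177.2
   len 265.0 ang 92.6
scI [[467.0, 299.0], [602.0, 306.0], [611.0, 109.0], [472.0, 106.0]] [538. 205.]
   len 135.0 ang 2.9
   len 197.0 ang -87.3
   len 139.0 ang -179.0
   len 193.0 ang 91.5
sdO [[441.0, 74.0], [436.0, 335.0], [629.0, 349.0], [639.0, 82.0]] [536.5 209.9]
   len 261.0 ang 91.1
   len 194.0 ang 4.1
   len 267.0 ang -88.0
   len 198.0 ang -177.7
sdI [[469.0, 107.0], [465.0, 303.0], [602.0, 308.0], [608.0, 111.0]] [535.9 207. ]
   len 196.0 ang 91.1
   len 137.0 ang 1.9
   len 197.0 ang -88.2
   len 139.0 ang -178.4
[[ 575.  -204.1  252.7]
 [ 536.2 -198.   207.7]] [ 555.6 -201.1  230.2] 59.7 171.1
[[ 510.6 -199.9  230.2]
 [ 597.5 -203.5  229.1]] [ 554.1 -201.7  229.7] 86.9 -2.4
gripc [ 556.61344677 -206.32372648  236.55797276] rim [531.5390803  211.45318645 105.3227555 ] basket [ 555.3271059  -203.1015369     7.30208852]
sc cam at [1084. -405.  795.]
sd cam at [552. 784. 746.]
```

Call:
play_rows([
  [[0.5, 0.4, 1], [0, 0, 0]],
  [[0.98, 0.82, 0.9], [0, 0, -0.44]],
  [[0.98, 0.82, 0], [0, 0, -0.44]],
  [[0.98, 0.82, 0], [0, 0, -0.44]],
  [[0.98, 0.82, 0], [0, 0, -0.44]],
  [[0.98, 0.82, 0], [0, 0, -0.44]],
  [[0.98, 0.82, 0], [0, 0, -0.44]],
  [[0.98, 0.82, 0], [0, 0, -0.44]],
  [[0.98, 0.82, 0], [0, 0, -0.44]],
  [[0.98, 0.82, 0], [0, 0, 0]],
  [[0.98, 0.82, 0], [0, 0, 0]],
  [[0.55, 0.44, 0], [0, 0, 0]],
], hand=1)

```text
time: 2.5
tool_pos: [554.8, -200.3, 297.5]
tcp_rot: [-3.142, 0.0, -0.04]
contact_force: [-0.2, 0.0, 0.4]
grip_width: 92.0
finger_force: 0.0
```

Check with the wrist camera while settled.

```bash
python3 - <<'E'
from h import *
from scipy.spatial.transform import Rotation as Ro
o=get_obs(); c=capture("wrist"); cv2.imwrite("pics/w1.png",c["frame"][:,:,::-1])
T=np.array(c["hand_eye"],float)
R=Ro.from_euler("xyz",o["tcp_rot"]).as_matrix(); p=o["tool_pos"]
def wr(at):
    u=cv2.undistortPoints(np.array([[[at[1],at[0]]]],float),K(c),np.array(c["dist"],float))[0,0]
    d=R@T[:3,:3]@np.array([u[0],u[1],1.]); e=p+R@T[:3,3]; return e+d*(230-e[2])/d[2]
print(p,o["tcp_rot"],p+R@T[:3,3])
for x in pinpoint("basket_grip","wrist")[:2]: print(x["at"],x["p"],wr(x["at"]))
g=cv2.cvtColor(c["frame"],cv2.COLOR_RGB2GRAY)
print([r for r in trace("basket_grip","wrist")[:1]][0]["at"])
E
```

```text
[ 554.83468404 -200.33822245  297.5250824 ] [-3.14153454e+00  2.47133051e-04 -4.01438441e-02] [ 627.52638145 -202.72810849  441.38965674]
[209.2, 258.6] 0.78 [ 556.13754745 -200.3585377   230.        ]
[174.8, 258.0]
```

View pics/w1.png

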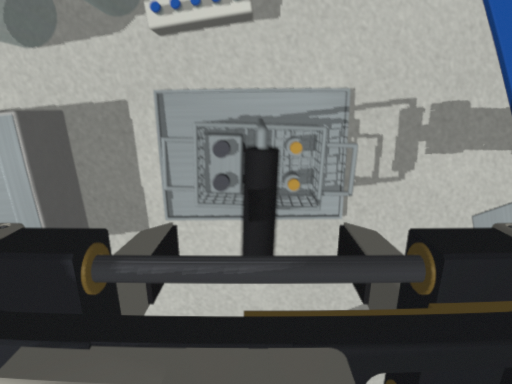

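Call:
play_rows([
  [[0.03, 0, -0.5], [0, 0, 0]],
  [[0, 0, -0.6], [0, 0, 0]],
  [[0, 0, -0.6], [0, 0, 0]],
  [[0, 0, -0.5], [0, 0, 0]],
  [[0, 0, -0.22], [0, 0, 0]],
  [[0, 0, 0], [0, 0, 0]],
])

```text
time: 3.4
tool_pos: [554.4, -201.8, 224.8]
tcp_rot: [-3.141, 0.001, -0.042]
contact_force: [-0.5, 0.3, 0.0]
grip_width: 91.9
finger_force: 0.0
```

Call:
play_rows([
  [[0, 0, 0], [0, 0, 0]],
  [[0, 0, 0], [0, 0, 0]],
  [[0, 0, 0], [0, 0, 0]],
  [[0, 0, 0], [0, 0, 0]],
  [[0, 0, 0], [0, 0, 0]],
  [[0, 0, 0], [0, 0, 0]],
], hand=-1)

```text
time: 4.15
tool_pos: [554.7, -201.6, 225.1]
tcp_rot: [3.142, 0.0, -0.042]
contact_force: [1.2, 0.6, -0.6]
grip_width: 36.7
finger_force: 0.0
```

Call:
play_rows([
  [[0, 0, 0], [0, 0, 0]],
  [[0, 0, 0], [0, 0, 0]],
  [[0, 0, 0], [0, 0, 0]],
])

```text
time: 4.53
tool_pos: [554.8, -201.9, 225.1]
tcp_rot: [3.141, -0.0, -0.042]
contact_force: [0.9, -2.1, -1.6]
grip_width: 24.9
finger_force: 29.9
```

Call:
play_rows([
  [[0, 0.03, 0.01], [0, 0, 0]],
  [[0, 0.05, 0.02], [0, 0, 0]],
  [[0, 0.07, 0.025], [0, 0, 0]],
  [[0, 0.07, 0.025], [0, 0, 0]],
  [[0, 0.07, 0.025], [0, 0, 0]],
  [[0, 0.07, 0.025], [0, 0, 0]],
  [[0, 0.07, 0.025], [0, 0, 0]],
  [[0, 0.07, 0.025], [0, 0, 0]],
  [[0, 0.07, 0.025], [0, 0, 0]],
  [[0, 0.07, 0.025], [0, 0, 0]],
  [[0, 0.05, 0.025], [0, 0, 0]],
  [[0, 0.03, 0.03], [0, 0, 0]],
])

```text
time: 6.02
tool_pos: [554.2, -179.5, 232.9]
tcp_rot: [-3.141, 0.002, -0.042]
contact_force: [-1.5, 0.3, -8.2]
grip_width: 25.2
finger_force: 29.8
```

Call:
play_rows([
  [[0, 0, 0.05], [0, 0, 0]],
  [[0, 0, 0.1], [0, 0, 0]],
  [[0, 0, 0.2], [0, 0, 0]],
  [[0, 0, 0.3], [0, 0, 0]],
  [[0, 0, 0.4], [0, 0, 0]],
  [[0, 0, 0.5], [0, 0, 0]],
  [[0, 0, 0.6], [0, 0, 0]],
  [[0, 0, 0.6], [0, 0, 0]],
  [[0, 0, 0.6], [0, 0, 0]],
  [[0, 0, 0.5], [0, 0, 0]],
  [[0, 0, 0.3], [0, 0, 0]],
  [[0, 0, 0.1], [0, 0, 0]],
])

```text
time: 7.52
tool_pos: [554.7, -180.0, 362.0]
tcp_rot: [3.141, -0.001, -0.042]
contact_force: [0.2, 0.1, -8.9]
grip_width: 25.1
finger_force: 29.8
```

```bash
cat > swing.py <<'E'
from h import *
from scipy.optimize import least_squares
import sys
N=int(sys.argv[1]); cam=sys.argv[2]
t0=get_obs()["time"]; F=[];ts=[]
for i in range(N):
    ts.append(get_obs()["time"]); c=capture(cam); F.append(c)
p=get_obs()["tool_pos"]; g=p+[0,0,5]
# patch round basket body: points at a swing angle th about world x (yz-plane)
c=F[0]; R=np.array(c["rvec"],float);t=np.array(c["tvec"],float)
def proj(X): return cv2.projectPoints(np.array(X,float).reshape(-1,3),R,t,K(c),np.array(c["dist"],float))[0].reshape(-1,2)
def body(th):
    v=np.array([[x,y,z] for x in(-50,50) for y in(-80,80) for z in(-225,-165)],float)
    # +x(basket)=+y low by th
    return g+np.c_[v[:,0],v[:,1]*np.cos(th)+v[:,2]*np.sin(th),v[:,2]*np.cos(th)-v[:,1]*np.sin(th)]
P0=proj(body(0.1)); dP=(proj(body(0.11))-P0)/0.01
x0,y0=P0.min(0).astype(int)-4; x1,y1=P0.max(0).astype(int)+4
x0,y0=max(x0,0),max(y0,0)
G=[cv2.cvtColor(f["frame"],cv2.COLOR_RGB2GRAY) for f in F]
pts=cv2.goodFeaturesToTrack(G[0][y0:y1,x0:x1],80,0.02,4)+np.array([[x0,y0]],np.float32)
pts=pts.astype(np.float32)
d=[]
ax=dP.mean(0); 
for g1 in G:
    q,st,_=cv2.calcOpticalFlowPyrLK(G[0],g1,pts,None,winSize=(11,11))
    m=(q-pts).reshape(-1,2); mv=m@ax/np.dot(ax,ax); d.append(mv)
d=np.array(d); w=d.std(0); mov=w>np.quantile(w,.6) 
s=np.median(d[:,mov],1); ts=np.array(ts)-t0
W=2*np.pi/0.94
A=np.c_[np.ones(N),np.cos(W*ts),np.sin(W*ts)]; k=np.linalg.lstsq(A,s,rcond=None)[0]
print("t0",t0,"tool",p.round(1),"px/rad",ax.round(0),"amp rad",np.hypot(k[1],k[2]).round(4),"phase(t0)",np.arctan2(-k[2],k[1]).round(2))
print("res",np.std(s-A@k).round(4), s.round(3))
cv2.imwrite("pics/sw_%d.png"%int(t0*100),F[-1]["frame"][:,:,::-1])
for q in("basket","basket_grip"):
    r=pinpoint(q,cam)
    if r: print(q,r[0]["at"],round(r[0]["p"],2))
E
python3 swing.py 14 scene
```

```text
t0 7.525 tool [ 554.7 -180.   361.2] px/rad [-96.  48.] amp rad 0.0094 phase(t0) 0.88
res 0.0002 [ 0.    -0.003 -0.006 -0.009 -0.012 -0.014 -0.015 -0.015 -0.015 -0.013
 -0.011 -0.007 -0.004 -0.001]
basket [230.5, 128.2] 0.92
basket_grip [134.9, 115.9] 0.76
```

Call:
play_rows([
  [[0, 0.06, 0], [0, 0, 0]],
  [[0, 0.14, 0], [0, 0, 0]],
  [[0, 0.22, 0], [0, 0, 0]],
  [[0, 0.3, 0], [0, 0, 0]],
  [[-0.03, 0.37, 0], [0, 0, 0.0275]],
  [[-0.03, 0.45, 0], [0, 0, 0.0275]],
  [[-0.03, 0.53, 0], [0, 0, 0.0275]],
  [[-0.03, 0.59, 0], [0, 0, 0.0275]],
  [[-0.03, 0.59, 0], [0, 0, 0.0275]],
  [[-0.03, 0.59, 0], [0, 0, 0.0275]],
  [[-0.03, 0.59, 0], [0, 0, 0.0275]],
  [[-0.03, 0.59, 0], [0, 0, 0.0275]],
])

```text
time: 9.82
tool_pos: [547.4, -28.1, 361.2]
tcp_rot: [3.142, -0.0, -0.011]
contact_force: [-0.1, -0.4, -8.3]
grip_width: 25.2
finger_force: 29.8
```

Call:
play_rows([
  [[-0.03, 0.59, 0], [0, 0, 0.0275]],
  [[-0.03, 0.59, 0], [0, 0, 0.0275]],
  [[-0.03, 0.59, 0], [0, 0, 0.0275]],
  [[-0.03, 0.59, 0], [0, 0, 0.0275]],
  [[-0.03, 0.59, 0], [0, 0, 0.0275]],
  [[-0.03, 0.59, 0], [0, 0, 0.0275]],
  [[-0.03, 0.59, 0], [0, 0, 0.0275]],
  [[-0.03, 0.59, 0], [0, 0, 0.0275]],
  [[-0.03, 0.59, 0], [0, 0, 0.0275]],
  [[-0.03, 0.59, 0], [0, 0, 0.0275]],
  [[-0.03, 0.59, 0], [0, 0, 0.0275]],
  [[-0.03, 0.53, 0], [0, 0, 0.0275]],
])

```text
time: 11.32
tool_pos: [536.6, 182.4, 361.1]
tcp_rot: [3.141, 0.0, 0.036]
contact_force: [0.0, -0.1, -9.4]
grip_width: 25.1
finger_force: 29.8
```

Call:
play_rows([
  [[0, 0.45, 0], [0, 0, 0]],
  [[0, 0.37, 0], [0, 0, 0]],
  [[0, 0.3, 0], [0, 0, 0]],
  [[0, 0.22, 0], [0, 0, 0]],
  [[0, 0.14, 0], [0, 0, 0]],
  [[0, 0.06, 0], [0, 0, 0]],
  [[0, 0, 0], [0, 0, 0]],
  [[0, 0, 0], [0, 0, 0]],
])

```text
time: 12.32
tool_pos: [536.7, 227.1, 361.2]
tcp_rot: [3.141, -0.0, 0.035]
contact_force: [0.9, 0.8, -8.6]
grip_width: 25.2
finger_force: 29.8
```

```bash
python3 swing.py 14 scene; python3 - <<'E'
from h import *
o=get_obs();g=o["tool_pos"]+[0,0,5]; print(g,o["tcp_rot"])
rs=[]
cs={}
for n in("scene","side"):
    c=cs[n]=capture(n)
    for q in("basket","basket_grip","bath_rim"):
        r=pinpoint(q,n)
        if r: print(n,q,np.round(r[0]["at"],1),round(r[0]["p"],2)); cs[n,q]=r[0]["at"]
for q in("basket","basket_grip","bath_rim"):
    if ("scene",q) in cs and ("side",q) in cs: print(q,tri([ray(cs["scene"],cs["scene",q]),ray(cs["side"],cs["side",q])]).round(1))
for th in(0.06,.08,.1,.12):
    X=g+np.array([0,-225*np.sin(th),-225*np.cos(th)])
    for n in("scene","side"):
        c=cs[n]; uv=cv2.projectPoints(X.reshape(1,3),np.array(c["rvec"],float),np.array(c["tvec"],float),K(c),np.array(c["dist"],float))[0].ravel(); print(th,n,"origin rc",uv[::-1].round(1))
a=cs["scene"]["frame"][60:260,170:400];b=cs["side"]["frame"][150:350,180:410]
im=np.hstack([cv2.resize(x,None,fx=1.7,fy=1.7,interpolation=cv2.INTER_CUBIC) for x in(a,b)])
cv2.imwrite("pics/hover.png",im[:,:,::-1])
E
```

```text
t0 12.325 tool [536.7 227.4 361.2] px/rad [-60.  27.] amp rad 0.0093 phase(t0) 1.51
res 0.0005 [ 0.    -0.003 -0.006 -0.009 -0.011 -0.011 -0.01  -0.008 -0.006 -0.003
  0.001  0.003  0.005  0.006]
basket [135.4, 273.3] 0.96
basket_grip [44.7, 291.9] 0.69
[536.68783989 227.39545084 366.21657935] [ 3.14148369e+00 -3.75166984e-05  3.50518400e-02]
scene basket_grip [ 41.8 290.8] 0.76
scene bath_rim [146.7 275.6] 0.76
side basket [257.6 285.9] 0.73
0.06 scene origin rc [134.2 279.9]
0.06 side origin rc [262.6 287.2]
0.08 scene origin rc [134.9 278.6]
0.08 side origin rc [260.8 287.4]
0.1 scene origin rc [135.6 277.3]
0.1 side origin rc [259.1 287.5]
0.12 scene origin rc [136.2 275.9]
0.12 side origin rc [257.3 287.6]
```

View pics/hover.png

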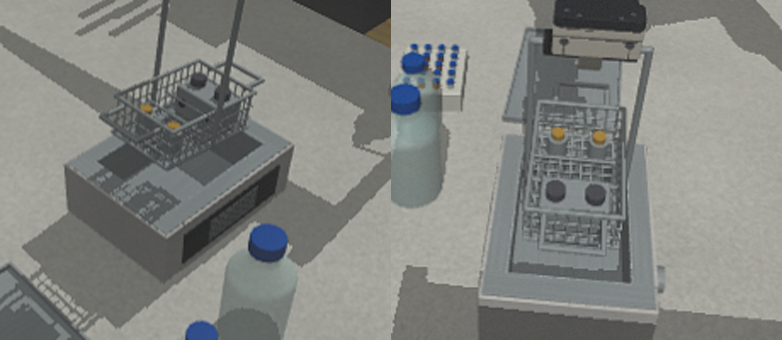

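Call:
play_rows([
  [[0, 0, 0], [0, 0, 0]],
  [[0, 0, 0], [0, 0, 0]],
  [[0, 0, 0], [0, 0, 0]],
  [[0, 0, 0], [0, 0, 0]],
  [[0, 0, 0], [0, 0, 0]],
  [[0, 0, 0], [0, 0, 0]],
  [[0, 0, 0], [0, 0, 0]],
  [[0, 0, 0], [0, 0, 0]],
  [[0, 0, 0], [0, 0, 0]],
  [[0, 0, 0], [0, 0, 0]],
  [[0, 0, 0], [0, 0, 0]],
  [[0, 0, 0], [0, 0, 0]],
])

```text
time: 15.02
tool_pos: [536.7, 227.4, 361.2]
tcp_rot: [3.141, -0.0, 0.035]
contact_force: [0.5, -0.3, -8.9]
grip_width: 25.3
finger_force: 29.8
```

```bash
python3 swing.py 20 scene; python3 - <<'E'
from h import *
from scipy.optimize import least_squares
# wireframe overlay for tilt check: rim rectangle and lugs/top rim of basket
o=get_obs();g=o["tool_pos"]+[0,0,5]; out=[]
for n,(r0,c0) in(("scene",(60,190)),("side",(150,180))):
    c=capture(n); S=3
    im=cv2.resize(c["frame"][r0:r0+170,c0:c0+130],None,fx=S,fy=S,interpolation=cv2.INTER_CUBIC)[:,:,::-1].copy()
    def pl(X,col):
        uv=cv2.projectPoints(np.array(X,float),np.array(c["rvec"],float),np.array(c["tvec"],float),K(c),np.array(c["dist"],float))[0].reshape(-1,2)
        uv=(uv-[c0,r0]+.5)*S-.5; cv2.polylines(im,[np.round(uv*16).astype(np.int32)],True,col,1,cv2.LINE_AA,4)
    a=np.radians(92);ex=np.array([np.cos(a),np.sin(a),0]);ey=np.array([-np.sin(a),np.cos(a),0]);ez=np.array([0,0,1.])
    pl([np.array([537.,206,100])+ex*x+ey*y for x,y in((100,70),(100,-70),(-100,-70),(-100,70))],(0,0,255))
    for th,col in((.08,(0,255,0)),(.12,(255,0,255))):
        bx=ex*np.cos(th)-ez*np.sin(th);bz=ez*np.cos(th)+ex*np.sin(th);B=g-225*bz
        pl([B+bx*x+ey*y+60*bz for x,y in((82.5,54),(82.5,-54),(-82.5,-54),(-82.5,54))],col)
    out.append(im)
cv2.imwrite("pics/ov.png",np.hstack(out)); print(np.hstack(out).shape)
E
```

```text
t0 15.025 tool [536.7 227.4 361.2] px/rad [-60.  27.] amp rad 0.0079 phase(t0) 0.83
res 0.0003 [ 0.    -0.003 -0.005 -0.008 -0.01  -0.012 -0.013 -0.013 -0.013 -0.011
 -0.01  -0.007 -0.005 -0.002  0.     0.002  0.003  0.002  0.002 -0.001]
basket [134.1, 274.3] 0.84
basket_grip [43.9, 288.9] 0.66
(510, 780, 3)
```

View pics/ov.png

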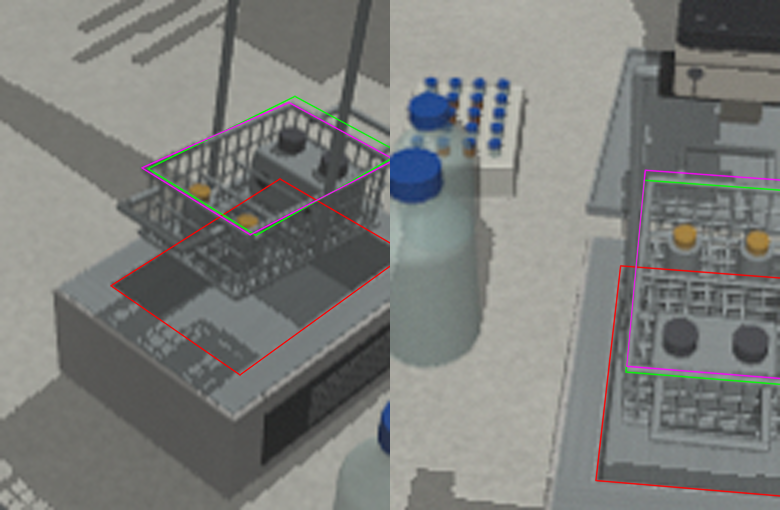

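Call:
play_rows([
  [[0, 0.02, 0], [0, 0, 0]],
  [[0, 0.02, 0], [0, 0, 0]],
  [[0, 0.02, 0], [0, 0, 0]],
  [[0, 0.02, 0], [0, 0, 0]],
  [[0, 0.02, 0], [0, 0, 0]],
  [[0, 0.02, 0], [0, 0, 0]],
  [[0, 0.02, 0], [0, 0, 0]],
  [[0, 0.02, 0], [0, 0, 0]],
  [[0, 0, 0], [0, 0, 0]],
  [[0, 0, 0], [0, 0, 0]],
  [[0, 0, 0], [0, 0, 0]],
  [[0, 0, 0], [0, 0, 0]],
])

```text
time: 17.73
tool_pos: [536.7, 232.2, 361.2]
tcp_rot: [3.141, 0.0, 0.035]
contact_force: [0.0, 0.1, -8.2]
grip_width: 25.3
finger_force: 29.8
```

Call:
play_rows([
  [[0, 0, 0], [0, 0, 0]],
  [[0, 0, 0], [0, 0, 0]],
  [[0, 0, 0], [0, 0, 0]],
  [[0, 0, 0], [0, 0, 0]],
  [[0, 0, 0], [0, 0, 0]],
  [[0, 0, 0], [0, 0, 0]],
  [[0, 0, 0], [0, 0, 0]],
  [[0, 0, 0], [0, 0, 0]],
  [[0, 0, 0], [0, 0, 0]],
  [[0, 0, 0], [0, 0, 0]],
  [[0, 0, 0], [0, 0, 0]],
  [[0, 0, 0], [0, 0, 0]],
])

```text
time: 19.23
tool_pos: [536.7, 232.2, 361.2]
tcp_rot: [3.142, 0.0, 0.035]
contact_force: [-0.5, -0.1, -8.8]
grip_width: 25.2
finger_force: 29.8
```

Call:
play_rows([
  [[0, 0, 0], [0, 0, 0]],
  [[0, 0, 0], [0, 0, 0]],
  [[0, 0, 0], [0, 0, 0]],
  [[0, 0, 0], [0, 0, 0]],
  [[0, 0, 0], [0, 0, 0]],
  [[0, 0, 0], [0, 0, 0]],
  [[0, 0, 0], [0, 0, 0]],
  [[0, 0, 0], [0, 0, 0]],
  [[0, 0, 0], [0, 0, 0]],
  [[0, 0, 0], [0, 0, 0]],
  [[0, 0, -0.03], [0, 0, 0]],
  [[0, 0, -0.08], [0, 0, 0]],
])

```text
time: 20.72
tool_pos: [536.7, 232.2, 357.9]
tcp_rot: [3.142, -0.0, 0.035]
contact_force: [-0.1, -0.7, -8.0]
grip_width: 25.1
finger_force: 29.8
```

Call:
play_rows([
  [[0, 0, -0.15], [0, 0, 0]],
  [[0, 0, -0.22], [0, 0, 0]],
  [[0, 0, -0.25], [0, 0, 0]],
  [[0, 0, -0.25], [0, 0, 0]],
  [[0, 0, -0.25], [0, 0, 0]],
  [[0, 0, -0.25], [0, 0, 0]],
  [[0, 0, -0.25], [0, 0, 0]],
  [[0, 0, -0.25], [0, 0, 0]],
  [[0, 0, -0.2], [0, 0, 0]],
  [[0, 0, -0.13], [0, 0, 0]],
  [[0, 0, -0.05], [0, 0, 0]],
  [[0, 0, 0], [0, 0, 0]],
])

```text
time: 22.22
tool_pos: [536.7, 232.2, 290.5]
tcp_rot: [3.142, -0.0, 0.035]
contact_force: [0.2, 0.5, -7.9]
grip_width: 25.2
finger_force: 29.8
```

Call:
play_rows([
  [[0, 0, -0.03], [0, 0, 0]],
  [[0, 0, -0.04], [0, 0, 0]],
  [[0, 0, -0.04], [0, 0, 0]],
  [[0, 0, -0.04], [0, 0, 0]],
  [[0, 0, -0.04], [0, 0, 0]],
  [[0, 0, -0.03], [0, 0, 0]],
  [[0, -0.01, -0.025], [0, 0, 0]],
  [[0, -0.02, -0.025], [0, 0, 0]],
  [[0, -0.03, -0.025], [0, 0, 0]],
  [[0, -0.04, -0.025], [0, 0, 0]],
])

```text
time: 23.48
tool_pos: [536.8, 229.1, 281.0]
tcp_rot: [3.141, -0.0, 0.035]
contact_force: [-0.3, -0.1, -6.8]
grip_width: 25.2
finger_force: 29.8
```

Call:
play_rows([
  [[0, -0.05, -0.022], [0, 0, 0]],
  [[0, -0.05, -0.022], [0, 0, 0]],
  [[0, -0.05, -0.022], [0, 0, 0]],
  [[0, -0.05, -0.022], [0, 0, 0]],
  [[0, -0.05, -0.022], [0, 0, 0]],
  [[0, -0.05, -0.022], [0, 0, 0]],
  [[0, -0.05, -0.022], [0, 0, 0]],
  [[0, -0.05, -0.022], [0, 0, 0]],
  [[0, -0.05, -0.022], [0, 0, 0]],
  [[0, -0.05, -0.022], [0, 0, 0]],
  [[0, -0.05, -0.022], [0, 0, 0]],
  [[0, -0.05, -0.022], [0, 0, 0]],
])

```text
time: 24.98
tool_pos: [536.7, 211.1, 272.9]
tcp_rot: [3.142, -0.0, 0.035]
contact_force: [-0.4, 1.2, -7.4]
grip_width: 25.3
finger_force: 29.8
```

Call:
play_rows([
  [[0, -0.04, -0.02], [0, 0, 0]],
  [[0, -0.04, -0.02], [0, 0, 0]],
  [[0, -0.03, -0.02], [0, 0, 0]],
  [[0, -0.02, -0.02], [0, 0, 0]],
  [[0, 0, 0], [0, 0, 0]],
])

```text
time: 25.6
tool_pos: [536.8, 207.7, 271.0]
tcp_rot: [-3.141, -0.001, 0.035]
contact_force: [-1.0, 3.0, -3.7]
grip_width: 25.2
finger_force: 29.8
```

```bash
python3 - <<'E'
from h import *
o=get_obs();g=o["tool_pos"]+[0,0,5]; print(np.mean([get_obs()["contact_force"]],0)); out=[]
for n,(r0,c0) in(("scene",(60,200)),("side",(170,220))):
    c=capture(n); S=2.6
    im=cv2.resize(c["frame"][r0:r0+170,c0:c0+150],None,fx=S,fy=S,interpolation=cv2.INTER_CUBIC)[:,:,::-1].copy()
    def pl(X,col):
        uv=cv2.projectPoints(np.array(X,float),np.array(c["rvec"],float),np.array(c["tvec"],float),K(c),np.array(c["dist"],float))[0].reshape(-1,2)
        uv=(uv-[c0,r0]+.5)*S-.5; cv2.polylines(im,[np.round(uv*16).astype(np.int32)],True,col,1,cv2.LINE_AA,4)
    a=np.radians(92);ex=np.array([np.cos(a),np.sin(a),0]);ey=np.array([-np.sin(a),np.cos(a),0]);ez=np.array([0,0,1.])
    pl([np.array([537.,206,100])+ex*x+ey*y for x,y in((100,70),(100,-70),(-100,-70),(-100,70))],(0,0,255))
    B=np.array([g[0],g[1],50])
    pl([B+ex*x+ey*y+60*ez for x,y in((82.5,54),(82.5,-54),(-82.5,-54),(-82.5,54))],(0,255,0))
    pl([B+ex*x+50*ez for x in (-125,125)],(0,255,0))
    out.append(im)
cv2.imwrite("pics/ov2.png",np.hstack(out))
E
```

```text
[-1.03659052  2.99718376 -3.69461985]
```

View pics/ov2.png

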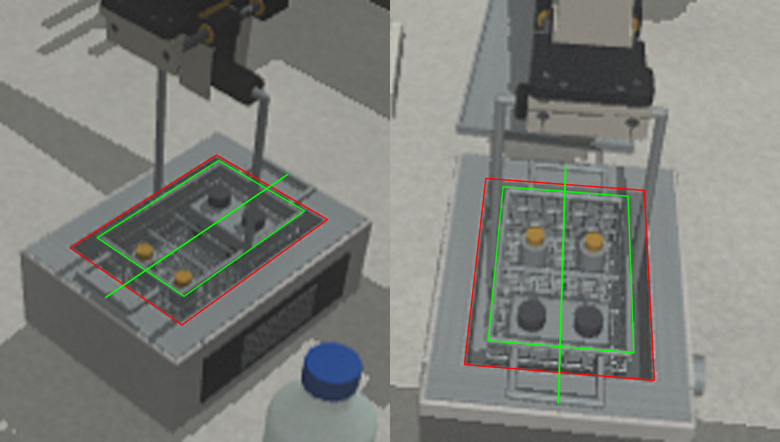

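Call:
play_rows([
  [[0, 0.02, -0.02], [0, 0, 0]],
  [[0, 0, 0], [0, 0, 0]],
])

```text
time: 25.95
tool_pos: [536.9, 207.8, 270.9]
tcp_rot: [3.141, -0.002, 0.035]
contact_force: [-1.6, 0.3, 2.8]
grip_width: 25.2
finger_force: 29.8
```

Call:
play_rows([
  [[0, 0, 0], [0, 0, 0]],
  [[0, 0, 0], [0, 0, 0]],
  [[0, 0, 0], [0, 0, 0]],
  [[0, 0, 0], [0, 0, 0]],
  [[0, 0, 0], [0, 0, 0]],
  [[0, 0, 0], [0, 0, 0]],
  [[0, 0, 0], [0, 0, 0]],
  [[0, 0, 0], [0, 0, 0]],
], hand=1)

```text
time: 26.95
tool_pos: [536.7, 207.9, 269.9]
tcp_rot: [3.141, 0.0, 0.035]
contact_force: [0.3, 0.5, -0.6]
grip_width: 91.6
finger_force: 0.0
```

Call:
play_rows([
  [[0, 0, 0.2], [0, 0, 0]],
  [[0, 0, 0.4], [0, 0, 0]],
  [[0, 0, 0.6], [0, 0, 0]],
  [[0, 0, 0.6], [0, 0, 0]],
  [[0, 0, 0.6], [0, 0, 0]],
  [[0, 0, 0.4], [0, 0, 0]],
  [[0, 0, 0.2], [0, 0, 0]],
  [[0, 0, 0], [0, 0, 0]],
  [[0, 0, 0], [0, 0, 0]],
  [[0, 0, 0], [0, 0, 0]],
])

```text
time: 28.2
tool_pos: [536.6, 207.9, 359.3]
tcp_rot: [3.141, 0.001, 0.035]
contact_force: [0.1, -0.2, 0.4]
grip_width: 92.0
finger_force: 0.0
```

```bash
python3 - <<'E'
from h import *
print(get_obs()["tool_pos"],get_obs()["grip_width"]); out=[]
for n,(r0,c0) in(("scene",(60,200)),("side",(170,220))):
    c=capture(n); S=2.6
    im=cv2.resize(c["frame"][r0:r0+170,c0:c0+150],None,fx=S,fy=S,interpolation=cv2.INTER_CUBIC)[:,:,::-1]
    out.append(im)
    for q in("basket","basket_grip"):
        r=pinpoint(q,n)
        if r: print(n,q,np.round(r[0]["at"],1),onz(c,r[0]["at"],50 if q=="basket" else 275).round(1))
cv2.imwrite("pics/fin.png",np.hstack(out))
E
```

```text
[536.56221165 207.85610903 359.2640985 ] 92.01330798257159
scene basket [162.7 274.5] [530.2 209.1  50. ]
scene basket_grip [ 85.9 279.1] [533.2 203.4 275. ]
side basket [293.3 282.7] [539.1 218.9  50. ]
side basket_grip [207.4 291.2] [540.2 200.9 275. ]
```

View pics/fin.png

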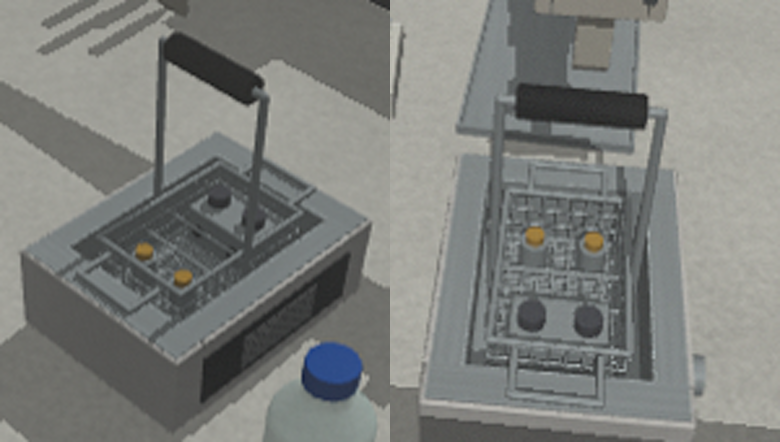

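```bash
python3 -c "
from plant import bot
print(bot.close_job())"
```

```text
the job is handed in; nothing more can be done
None
```

I handed the job in with the basket released in the tank, both end lugs on the rim and roughly centred in the final pictures, after more than 3 s of near-still hovering; it took about 28 s of the 46 s, and no verdict came back.

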